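# Pack up the ink chest after a printing session

### The job

Lift the recessed hatch of the ink chest off its seat and slide it fully aside in its channels, then scrub the steel ink cup inside with the long brush: bristles down to the bottom three times, drawing the brush up past half the cup's depth between them. Stand the brush upright back on its drip tray, set every printing block on the table into the chest's well beside the cup, grip upwards and flat on the well's floor, then slide the hatch back and let it down flush into its seat. Do not knock over the ink jar.

Things in the scene. Friction and masses are not known exactly. Their poses are not given: they have to be found in the camera images.
- chest: Ink chest: fixed wooden box, 200 (its x) by 372 (its y) by 129 mm high; origin centre of underside, small yaw. +y half: square opening with recessed seat; -y half: solid parking deck, top at z 104 mm. Aluminium channels along both long sides: 176 mm between walls, lips over the hatch's edges from z 124 to 129 mm (150 mm free between the lips); end walls as high.
- seat (a point): Centre of the hatch's seat, at its ledge, 94 mm above the chest's underside, 10 mm below the deck; axes as the chest. The recess is 176 by 176 mm (3 mm play all round the hatch); with the hatch home its origin is here and its top is flush with the deck.
- park (a point): Hatch's origin when slid fully aside, resting on the deck: 172 mm from the seat along the chest's -y, 10 mm higher (end stop 3 mm beyond). The channel lips hold the hatch captive: from its seat it rises 10 mm to clear the recess and 20 mm to touch the lips, so lift it 15 mm, then slide it along the chest's -y; back the same way.
- well (a point): Centre of the 150 by 150 mm well under the opening, at its plywood floor, 40 mm above the chest's underside; axes as the chest. It has four cells of 75 by 75 mm centred at x, y = +-37.5 mm: the (+x, +y) cell holds the ink cup, the other three are flat floor with no walls between, room for one block each.
- cup (a point): Centre of the inner floor of the steel ink cup fixed in the well's (+x, +y) cell. Cup: inner diameter 64 mm, outer 72 mm, inner depth 82 mm, rim 90 mm above the chest's underside, mouth up.
- hatch: The loose plywood hatch, 170 by 170 by 10 mm, 0.45 kg, with a dark wooden bar grip on top in its middle: 80 mm long along the hatch's x, 16 mm thick along its y, its top 42 mm above the hatch's underside. Origin at the centre of the underside; axes as the chest.
- brush: The long scrubbing brush, 0.14 kg, 180 mm tall, standing on its bristles: round black head 46 mm across and 50 mm high, steel ferrule to 65 mm, then a square wooden handle 18 by 18 mm up to 180 mm. Origin at the centre of the flat lower end of the bristles, z along the handle, handle faces along x and y. The bristles are firm.
- tray: The brush's drip tray, fixed, aluminium, 96 by 96 mm outside, rim 4 mm thick and 10 mm high; origin at the centre of its underside, its floor 4 mm higher.
- block1: A hand-printing block, 0.12 kg (one of up to three alike; may be absent): base 60 (x) by 56 (y) by 18 mm, rubber face down, with a wooden ridge grip on its back 50 mm long along x, 16 mm thick along y, from 18 to 48 mm high. Origin at the centre of its underside.
- block2: A hand-printing block, 0.12 kg (one of up to three alike; may be absent): base 60 (x) by 56 (y) by 18 mm, rubber face down, with a wooden ridge grip on its back 50 mm long along x, 16 mm thick along y, from 18 to 48 mm high. Origin at the centre of its underside.
- block3: A hand-printing block, 0.12 kg (one of up to three alike; may be absent): base 60 (x) by 56 (y) by 18 mm, rubber face down, with a wooden ridge grip on its back 50 mm long along x, 16 mm thick along y, from 18 to 48 mm high. Origin at the centre of its underside.
- ink_jar: A closed ink jar with a black cap standing among the blocks, 42 mm across, 62 mm high, origin at the centre of its underside; not part of the job, to be left standing.
Not all that is in view belongs to the job. Of the things that look like the brush, take the one that is farthest to the robot's right at the start.

How it is judged:
By the outcome, as a careful person would: the job done as asked, in the order asked, and still so for the second after the job is handed in, with the robot touching nothing.
Of block1, block2, block3 only 2 to 3 are there at a start; the rules pass over those that are not, and their reading is None.
At some moment in a run one of block1, block2, block3 may be knocked a few centimetres aside while the robot is not near it.
It also fails if it takes over 210 s, if anything falls off the work surface, if the arm or the gripper's body presses on something with over 40 N, if the wrist force passes 120 N, or if a joint passes its speed limit or range.

### The arm

A 6-joint arm with a two-finger parallel gripper is mounted at the origin on the work surface. World frame = base frame: x ahead of the robot, y to its left, z up, the work surface at z = 0. Lengths are in mm, angles in rad, forces in N, time in s.
With the tool pointing down it reaches from about 300 to 1000 mm from the base axis. Payload 5.1 kg.
Tool frame: the origin (TCP) lies midway between the tips of the shut fingers; the grasp point (between the pads) lies 19 mm behind it (arm.grip_depth is the distance from the TCP to the grasp point, in mm); z points along the fingers, x is the direction in which the jaws open and shut, and the axes are right-handed (so a half turn about z gives the same grasp; the last joint's range is limited). The gripper opens to 95 mm and grips with 3 to 60 N. Pads are 20 mm wide; open, the fingers measure 119 mm over their backs; the gripper's body (75 mm by 180 mm) begins 59 mm behind the grasp point.
Start: joints at [-1.361, 0.124, 1.65, -0, 1.367, -0.083], TCP at [187.58, -622.333, 214.656] pointing down, gripper open.
Joint ranges: [-2.61, 2.61], [-1.02, 2.33], [0.03, 2.71], [-1.35, 4.49], [0.32, 2.68], [-2.91, 2.91]. Speed limits (rad/s): [2.57, 2.57, 3.14, 3.14, 3.14, 3.14].

### API

Orientations are given as a 3x3 rotation matrix whose columns are the frame's x, y, z axes.
In Python, from bench import arm gives the robot as it stands. The module is installed in compiled form; this text tells all that it offers.
- The arm moves only by the tool servo_tool, never from a script. Its argument "increments" is text: rows parted by semicolons, each of 5 numbers parted by spaces: the opening in per cent of the stroke, from 0 (shut) to 100 (fully open), then the shift along the tool's x, y, z in m, then the turn about the tool's z in degrees. In form: hand tx ty tz roll; .... A call has 1 to 20 rows; each row shifts and turns the commanded pose from where the row before left it, along the tool's axes as they then stand; what a row does not reach is not made up. A row lasts 1/8 s, in which the tool goes at most 62.5 mm and 10.7 degrees, less where a joint would pass 70% of its speed; a pose out of reach is approached as far as the arm can. A call is refused whole if a number of a shift passes 0.0625 or a number of a turn 10.7, either way. A call with a gripper value outside its range is refused whole. The fingers move at their own pace and stop on an object; "grip_force" is the grip in N (left out, the last holds). Time passes only in rows, so rows that do not move let the fingers close. It gives the time, the measured TCP pose, the force and the opening at its end, in the units of the state.
- arm.get_state(): the state, without advancing time (a new reading comes with each control period).
- arm.read_camera(name): name is "scene" or "side" or "wrist"; returns a dict with "image" (384x512x3 uint8, red, green, blue), "fx", "fy", "cx", "cy" (pixels), "R" (3x3) and "t" (3): a world point X has camera coordinates R X + t. Camera axes: x right, y down, z forward; pixel columns grow to the right and rows downward; lengths in mm; the calibration is good to about 2 mm. The wrist camera is an equidistant fisheye: a pixel r from the principal point sees the ray r / f radians off the axis. A picture is of the moment at which its call begins. There is no depth.
- arm.close_job(): hands the job in, once; it reports no verdict.
The state is a dict: "time_s": time; "joints": joint angles; "joint_vel": joint speeds; "joint_efforts": joint torques, N m; "tcp_pos": TCP position; "tcp_rot": TCP orientation; "contact_force": force on the tool from outside, world axes, zero at the start; "torque": the same for the moment, N m; "grip_width": opening from 0.0 (shut) to 1.0 (fully open).
Only numpy, scipy, OpenCV 4.12 (cv2) and the standard library are available. Lean on these libraries where they do the work, as an engineer would, in place of code of your own. Each camera call takes 0.05 s, during which the arm holds its last target. There are 200 camera calls.

## Working session

There is one attempt and no reset: what is moved stays moved. The work goes in short steps, Python scripts to look and compute and a tool call to move; the robot and the scene stay as the last step left them, time stands still between calls to the robot, and variables do not carry over. Pictures are saved under pics/ and viewed, about 12 in all and at most 16, crops included, and the job is handed in when it is done.

Besides the shell and the picture viewer there is one more tool, called after ">>>" as name(argument=value, ...) on one line, values as JSON. servo_tool: Moves the arm, as the interface text tells. Its arguments: {"type":"object","properties":{"increments":{"type":"string"},"grip_force":{"type":"number"}},"required":["increments"]}

```bash
mkdir -p pics; python3 - <<'E'
from bench import arm
import cv2,numpy as np
for n in("scene","side","wrist"):
    c=arm.read_camera(n); cv2.imwrite(f"pics/{n}0.png",c["image"][...,::-1])
    R=np.array(c["R"]);print(n,c["fx"],c["fy"],c["cx"],c["cy"],(-R.T@c["t"]).round(0),R.round(2).tolist())
s=arm.get_state();print(s['tcp_rot'],s['time_s'],arm.grip_depth)
E
```

```text
scene 400.4168494598066 400.4168494598066 260.8512977204636 190.46990945859667 [1283.  458.  876.] [[-0.33, 0.94, -0.02], [0.64, 0.21, -0.74], [-0.69, -0.26, -0.67]]
side 493.97218411791243 493.97218411791243 256.3649471853212 184.29722199167907 [ 285. 1107. 1300.] [[-0.99, -0.17, 0.0], [-0.13, 0.77, -0.62], [0.1, -0.61, -0.78]]
wrist 297.3186396354542 297.3186396354542 257.9091144817981 195.65445288557805 [ 251. -603.  384.] [[0.29, -0.96, -0.0], [-0.93, -0.28, 0.24], [-0.23, -0.07, -0.97]]
[[ 2.88629655e-01 -9.57440761e-01 -3.33336210e-04]
 [-9.57439407e-01 -2.88629809e-01  1.61695701e-03]
 [-1.64435131e-03 -1.47552520e-04 -9.99998637e-01]] 0.15 18.8
```

View pics/scene0.png

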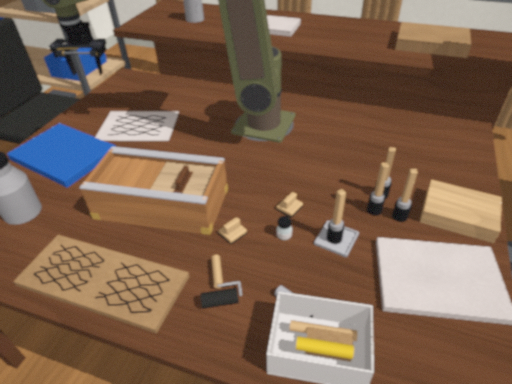

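View pics/side0.png

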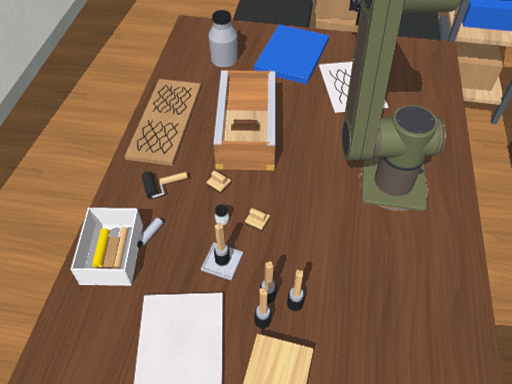

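```bash
cat > h.py <<'E'
import numpy as np,cv2
def ray(c,u,v):
    R=np.array(c["R"]);t=np.array(c["t"]);C=-R.T@t
    p=np.array([(u-c["cx"])/c["fx"],(v-c["cy"])/c["fy"]])
    if c.get("fish"):
        r=np.hypot(*p); d=np.array([*(p/max(r,1e-9)*np.sin(r)),np.cos(r)])
    else: d=np.array([*p,1.])
    return C,R.T@d
def plane(c,u,v,z):
    C,d=ray(c,u,v); return (C+d*(z-C[2])/d[2])
def proj(c,X):
    x=np.array(c["R"])@np.array(X,float)+np.array(c["t"])
    if c.get("fish"):
        r=np.hypot(x[0],x[1]);th=np.arctan2(r,x[2]);x=np.array([x[0]/r*th,x[1]/r*th,1])
    return np.array([c["fx"]*x[0]/x[2]+c["cx"],c["fy"]*x[1]/x[2]+c["cy"]])
def cam(n):
    from bench import arm
    c=arm.read_camera(n); c["fish"]=(n=="wrist"); return c
def crop(c,f,x0,y0,x1,y1,s):
    im=cv2.resize(c["image"][y0:y1,x0:x1,::-1],None,fx=s,fy=s,interpolation=cv2.INTER_CUBIC); cv2.imwrite(f,im)
E
python3 - <<'E'
from h import *
import pickle
C={n:cam(n) for n in("scene","side","wrist")};pickle.dump(C,open("c0.pkl","wb"))
a=cv2.resize(C["side"]["image"][60:180,120:320,::-1],None,fx=3.9,fy=3.9,interpolation=cv2.INTER_CUBIC)[:,:780]
crop(C["side"],"pics/side1.png",130,60,330,340,2.1*1)
s=C["side"];
for n,u,v in(("traybrush",222,262),("b2",269,299),("b3",263,325),("b4",296,308),("blkA",219,183),("blkB",257,221),("jar",222,220)): print(n,plane(s,u,v,0).round(0))
s=C["scene"];
for n,u,v in(("traybrush",335,240),("b2",376,212),("b3",402,219),("blkA",233,235),("blkB",290,208),("jar",285,238)): print(n,plane(s,u,v,0).round(0))
E
```

```text
traybrush [507. 396.   0.]
b2 [350. 491.   0.]
b3 [355. 570.   0.]
b4 [271. 505.   0.]
blkA [579. 102.   0.]
blkB [428. 233.   0.]
jar [538. 248.   0.]
traybrush [510. 393.   0.]
b2 [361. 488.   0.]
b3 [366. 566.  -0.]
blkA [583. 108.   0.]
blkB [425. 235.  -0.]
jar [547. 255.   0.]
```

View pics/wrist0.png

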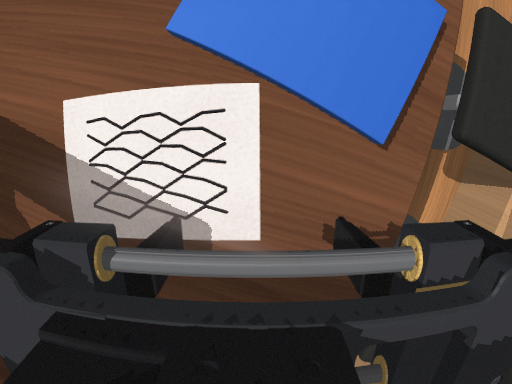

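```bash
python3 - <<'E'
from h import *
import pickle
C=pickle.load(open("c0.pkl","rb"))
f=lambda im,a,b,x,y,s:cv2.resize(im[b:y,a:x,::-1],None,fx=s,fy=s,interpolation=cv2.INTER_CUBIC)
A=f(C["side"]["image"],200,60,290,175,5);B=f(C["scene"]["image"],80,140,235,240,5)[:,:]
cv2.imwrite("pics/a1.png",A)
cv2.imwrite("pics/b1.png",B)
E
```

```text
(no output)
```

View pics/a1.png

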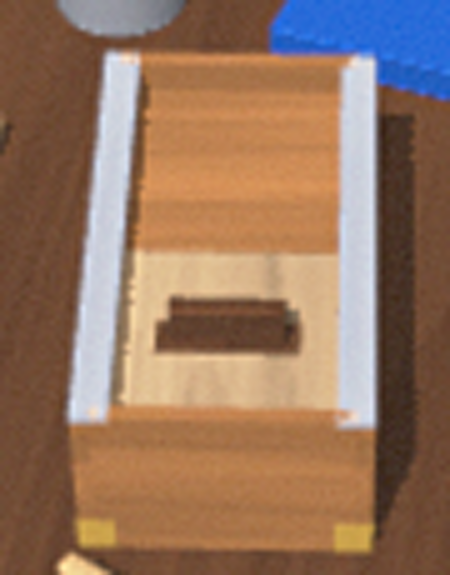

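View pics/b1.png

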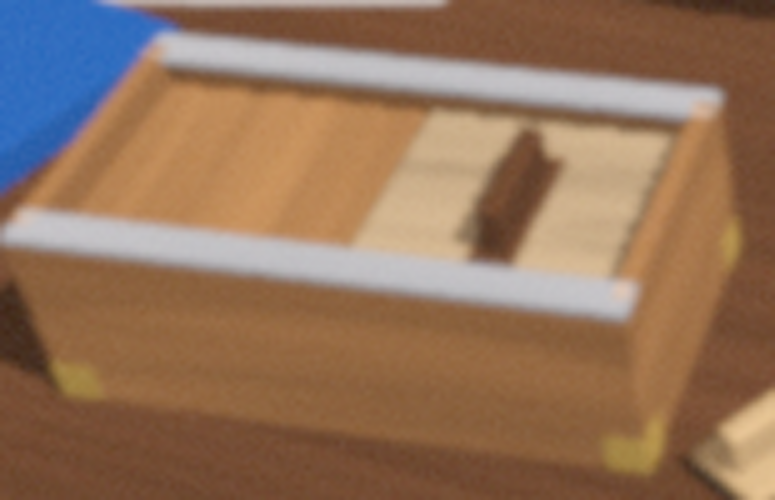

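```bash
python3 - <<'E'
from h import *
import pickle
C=pickle.load(open("c0.pkl","rb"))
loc=np.array([[100,186],[-100,186],[-100,-186],[100,-186]])
S=np.array([(68,422),(374,426),(374,57),(105,53)])/5+[199.6,59.6]
N=np.array([(632,318),(723,95),(161,35),(3,240)])/5+[79.6,139.6]
def fit(P):
    a=P-P.mean(0);z=(a[:,0]+1j*a[:,1]);w=loc[:,0]+1j*loc[:,1]
    yaw=np.angle((z*w.conj()).sum());sc=abs((z*w.conj()).sum())/(abs(w)**2).sum()
    return P.mean(0).round(1),round(yaw,4),round(sc,3)
for c,p in(("side",S),("scene",N)):
    P=np.array([plane(C[c],*q,129)[:2] for q in p]);print(c,fit(P),P.round(0).tolist())
# grip top center, z=94+42=136; 
print(plane(C["side"],(157+300)/10+199.6,(318+328)/10+59.6,136))
print(plane(C["side"],(170+288)/10+199.6,(304)/5+59.6,136))
E
```

```text
side (array([ 532.1, -153.4]), np.float64(0.1457), np.float64(1.003)) [[603.0, 46.0], [407.0, 17.0], [460.0, -353.0], [658.0, -324.0]]
scene (array([ 532. , -151.9]), np.float64(0.1443), np.float64(0.999)) [[604.0, 48.0], [408.0, 17.0], [460.0, -352.0], [657.0, -321.0]]
[515.34578615 -53.2930493  136.        ]
[518.2482677  -71.11182336 136.        ]
```

```bash
cat >> h.py <<'E'
CH=np.array([532.,-152.5]);YAW=0.145
def chest(x,y): 
    c,s=np.cos(YAW),np.sin(YAW); return CH+[c*x-s*y,s*x+c*y]
def to(pos,ang):
    "tool x-axis world angle ang (mod pi); prints roll (deg) then shift in tool axes after the roll"
    from bench import arm
    st=arm.get_state();R=np.array(st["tcp_rot"]);p=np.array(st["tcp_pos"])
    a=np.arctan2(R[1,0],R[0,0]);d=(ang-a+np.pi/2)%np.pi-np.pi/2
    x=np.array([np.cos(a+d),np.sin(a+d),0]);z=np.array([0,0,-1.]);y=np.cross(z,x)
    v=np.array(pos)-p
    print("t",st["time_s"],"roll",round(-np.degrees(d),2),"shift mm",np.round([v@x,v@y,v@z],1),"grip",round(st["grip_width"],3),"F",np.round(st["contact_force"],1),"tcp",p.round(1),"j6",round(st["joints"][5],2))
E
python3 -c "
from h import *
print(chest(0,86));to([*chest(0,86),200],YAW-np.pi/2)"
```

```text
[519.57365104 -67.40249209]
t 0.3 roll 8.47 shift mm [-500.9 -408.7   14.2] grip 0.998 F [-0.   0.2  0.9] tcp [ 187.5 -622.1  214.2] j6 -0.08
```

>>> servo_tool(increments="100 0 0 0 8.47; 100 -0.0358 -0.0292 0 0;100 -0.0358 -0.0292 0 0;100 -0.0358 -0.0292 0 0;100 -0.0358 -0.0292 0 0;100 -0.0358 -0.0292 0 0;100 -0.0358 -0.0292 0 0;100 -0.0358 -0.0292 0 0;100 -0.0358 -0.0292 0 0;100 -0.0358 -0.0292 0 0;100 -0.0358 -0.0292 0 0;100 -0.0358 -0.0292 0 0;100 -0.0358 -0.0292 0 0;100 -0.0358 -0.0292 0 0;100 -0.0358 -0.0292 0 0;100 0 0 0 0;100 0 0 0 0", grip_force=30)

```text
time_s: 2.42
tcp_pos: [519.4, -67.6, 214.5]
tcp_rot: [[0.145, -0.989, -0.001], [-0.989, -0.145, -0.0], [0.0, 0.001, -1.0]]
contact_force: [0.4, -0.3, 0.1]
grip_width: 0.995
```

```bash
python3 - <<'E'
from h import *
to([*chest(0,86),200],YAW-np.pi/2)
c=cam("wrist");cv2.imwrite("pics/w1.png",c["image"][...,::-1])
print([proj(c,[*chest(x,86),136]).round(0).tolist() for x in(-40,40)])
print([proj(c,[*chest(x,86+y),136]).round(0).tolist() for x in(-40,40) for y in (-8,8)])
E
```

```text
t 2.425 roll 0.02 shift mm [-0.1 -0.2 14.5] grip 0.995 F [ 0.4 -0.3  0.1] tcp [519.4 -67.6 214.5] j6 1.19
[[258.0, 244.0], [257.0, 156.0]]
[[266.0, 244.0], [249.0, 244.0], [267.0, 156.0], [248.0, 156.0]]
```

View pics/w1.png

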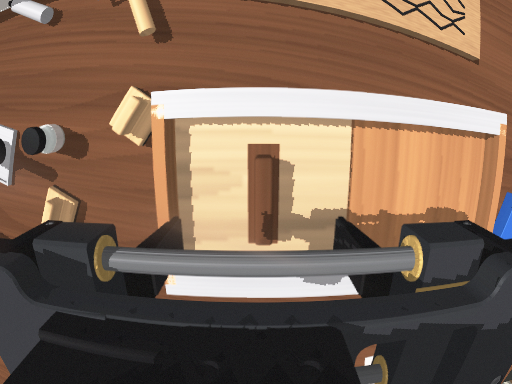

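>>> servo_tool(increments="100 0 0 0.04 0;100 0 0 0.03 0;100 0 0 0.02 0;100 0 0 0.0145 0;0 0 0 0 0;0 0 0 0 0;0 0 0 0 0;0 0 0 0 0;0 0 0 0 0;0 0 0 0 0;0 0 0 0 0", grip_force=40)

```text
time_s: 3.85
tcp_pos: [519.6, -67.3, 110.1]
tcp_rot: [[0.144, -0.99, -0.0], [-0.99, -0.144, 0.0], [-0.0, 0.0, -1.0]]
contact_force: [0.1, -0.5, 0.3]
grip_width: 0.323
```

>>> servo_tool(increments="0 0 0 0 0;0 0 0 0 0;0 0 0 0 0;0 0 0 0 0;0 0 0 0 0")

```text
time_s: 4.47
tcp_pos: [519.9, -69.4, 110.3]
tcp_rot: [[0.144, -0.99, 0.001], [-0.99, -0.144, -0.004], [0.004, 0.0, -1.0]]
contact_force: [1.1, -8.6, -1.0]
grip_width: 0.163
```

>>> servo_tool(increments="0 0.001 0 -0.002 0;0 0.001 0 -0.003 0;0 0 0 -0.004 0;0 0 0 -0.004 0;0 0 0 -0.002 0;0 0 0 0 0;0 0 0 0 0")

```text
time_s: 5.35
tcp_pos: [520.0, -69.4, 125.5]
tcp_rot: [[0.144, -0.99, 0.0], [-0.99, -0.144, -0.0], [0.0, -0.0, -1.0]]
contact_force: [0.1, -4.8, -3.8]
grip_width: 0.17
```

>>> servo_tool(increments="0 0.01 0 0 0;0 0.015 0 0 0;0 0.02 0 0 0;0 0.02 0 0 0;0 0.02 0 0 0;0 0.02 0 0 0;0 0.02 0 0 0;0 0.02 0 0 0;0 0.015 0 0 0;0 0.008 0 0 0;0 0 0 0 0;0 0 0 0 0")

```text
time_s: 6.85
tcp_pos: [544.1, -235.0, 125.0]
tcp_rot: [[0.145, -0.989, -0.0], [-0.989, -0.145, 0.001], [-0.001, 0.0, -1.0]]
contact_force: [0.7, 0.8, -4.9]
grip_width: 0.162
```

```bash
python3 - <<'E'
from h import *
to([*chest(0,-86),120],YAW-np.pi/2)
c=cam("side");crop(c,"pics/s2.png",195,55,295,180,5)
E
```

```text
t 6.85 roll 0.02 shift mm [2.6 0.1 5. ] grip 0.162 F [ 0.7  0.8 -4.9] tcp [ 544.1 -235.   125. ] j6 0.93
```

View pics/s2.png

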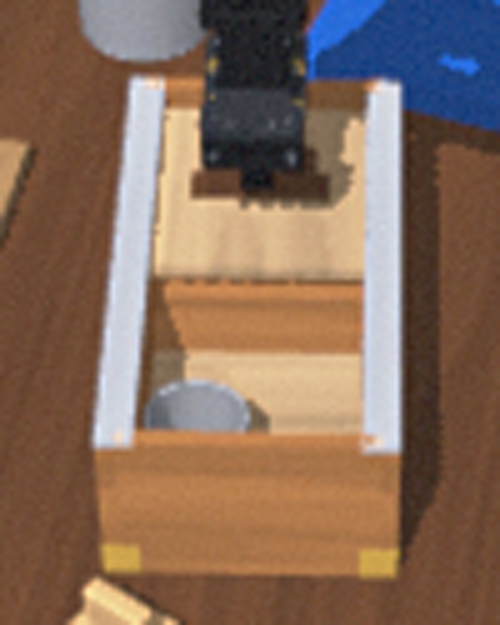

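>>> servo_tool(increments="0 0.004 0 0 0;0 0 0 0.002 0;0 0 0 0.002 0;0 0 0 0.001 0;0 0 0 0 0;40 0 0 0 0;40 0 0 0 0;40 0 0 0 0;40 0 0 0 0;40 0 0 0 0;40 0 0 -0.03 0;40 0 0 -0.06 0;40 0 0 -0.06 0;40 0 0 -0.03 0;40 0 0 0 0")

```text
time_s: 8.78
tcp_pos: [546.1, -240.2, 304.1]
tcp_rot: [[0.144, -0.989, 0.006], [-0.989, -0.145, -0.003], [0.004, -0.006, -1.0]]
contact_force: [-0.8, 1.4, -0.2]
grip_width: 0.397
```

```bash
python3 - <<'E'
from h import *
c=cam("scene"); d=cam("side")
import pickle;pickle.dump((c,d),open("c1.pkl","wb"))
A=cv2.resize(c["image"][170:260,300:400,::-1],None,fx=4,fy=4,interpolation=cv2.INTER_CUBIC)
B=cv2.resize(d["image"][200:290,180:280,::-1],None,fx=4,fy=4,interpolation=cv2.INTER_CUBIC)
cv2.imwrite("pics/br.png",np.hstack([A,B]))
to([508,395,260],YAW-np.pi/2)
E
```

```text
t 8.875 roll -0.0 shift mm [-632.9  -55.6   39. ] grip 0.398 F [ 0.2  0.1 -0.3] tcp [ 544.5 -239.3  299. ] j6 0.92
```

View pics/br.png

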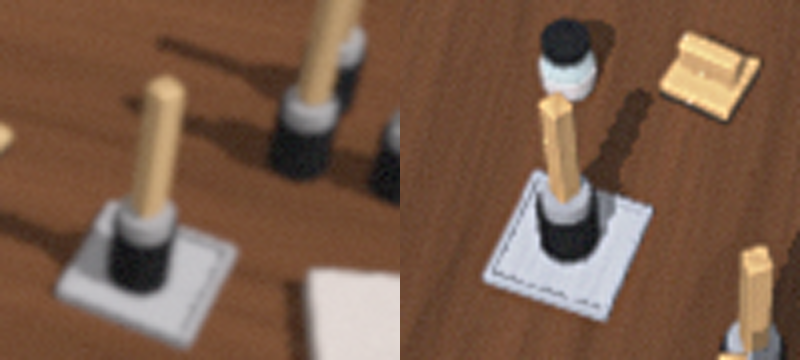

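```bash
python3 - <<'E'
from h import *
import pickle
sc,sd=pickle.load(open("c1.pkl","rb"))
for c,P,t,o in((sc,[(112,203),(237,248),(190,346),(57,293)],(166,88),(300,170)),(sd,[(138,170),(252,207),(207,320),(85,280)],(157,102),(180,200))):
    W=np.array([plane(c,p[0]/4-.4+o[0],p[1]/4-.4+o[1],10)[:2] for p in P])
    e=np.roll(W,-1,0)-W
    print(W.round(0).tolist(),W.mean(0).round(1),np.hypot(*e.T).round(0),np.degrees(np.arctan2(e[:,1],e[:,0])).round(1)%90)
    print("top",plane(c,t[0]/4-.4+o[0],t[1]/4-.4+o[1],184).round(1))
E
```

```text
[[450.0, 357.0], [466.0, 452.0], [565.0, 436.0], [548.0, 339.0]] [507.3 396.1] [ 96. 100.  98.  99.] [80.5 80.8 79.8 79.5]
top [507.9 388.7 184. ]
[[543.0, 338.0], [451.0, 356.0], [466.0, 454.0], [561.0, 437.0]] [505.2 396.2] [ 93.  99.  96. 100.] [79.2 81.4 79.8 79.8]
top [507.2 387.1 184. ]
```

>>> servo_tool(increments="60 -0.02 -0.004 0 0;60 -0.045 -0.004 0 0;60 -0.045 -0.004 0 0;60 -0.045 -0.004 0 0;60 -0.045 -0.004 0 0;60 -0.045 -0.004 0 0;60 -0.045 -0.004 0 0;60 -0.045 -0.004 0 0;60 -0.045 -0.004 0 0;60 -0.045 -0.004 0 0;60 -0.045 -0.004 0 0;60 -0.045 -0.004 0 0;60 -0.045 -0.004 0 0;60 -0.045 -0.004 0 0;60 -0.021 0 0 0;60 0 0 0 0;60 0 0 0 0")

```text
time_s: 11.0
tcp_pos: [509.7, 387.0, 299.7]
tcp_rot: [[0.144, -0.99, -0.001], [-0.99, -0.144, -0.001], [0.001, 0.001, -1.0]]
contact_force: [0.0, -0.2, 0.7]
grip_width: 0.6
```

```bash
python3 - <<'E'
from h import *
to([507.5,388,300],YAW-np.pi/2)
c=cam("wrist")
import pickle;pickle.dump(c,open("c2.pkl","wb"))
u,v=proj(c,[507.5,388,184]).round().astype(int);print(u,v,proj(c,[506,396,10]))
crop(c,"pics/w2.png",u-60,v-70,u+60,v+50,5);print(u-60,v-70)
E
```

```text
t 11.0 roll -0.04 shift mm [-1.3  2.  -0.3] grip 0.6 F [ 0.  -0.2  0.7] tcp [509.7 387.  299.7] j6 1.99
256 194 [251.46432422 168.78153346]
196 124
```

View pics/w2.png

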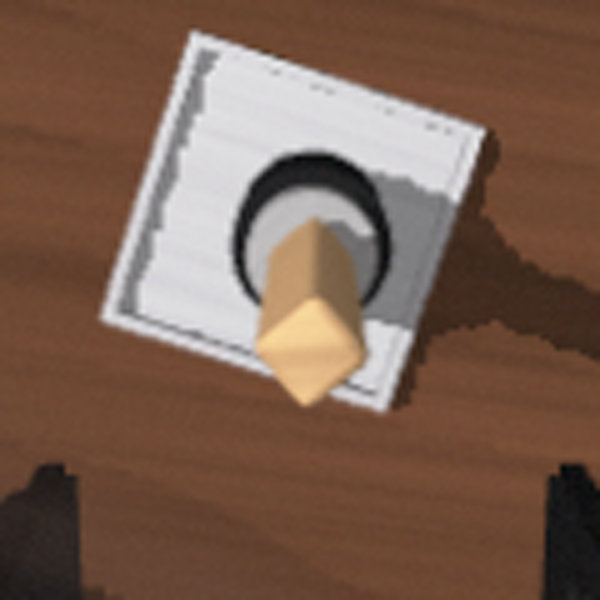

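```bash
python3 - <<'E'
from h import *
import pickle
c=pickle.load(open("c2.pkl","rb"))
W=np.array([plane(c,p[0]/5-.4+196,p[1]/5-.4+124,184)[:2] for p in [(316,298),(366,352),(306,404),(257,346)]])
e=np.roll(W,-1,0)-W
print(W.round(0).tolist(),W.mean(0).round(1),np.hypot(*e.T).round(1),np.degrees(np.arctan2(e[:,1],e[:,0])).round(1)%90)
T=np.array([plane(c,p[0]/5-.4+196,p[1]/5-.4+124,10)[:2] for p in [(193,30),(488,130),(385,412),(100,320)]]);print(T.mean(0),T.round(0).tolist())
m=W.mean(0)
to([*m,146],np.radians((np.degrees(np.arctan2(e[0,1],e[0,0])))))
E
```

```text
[[519.0, 387.0], [510.0, 376.0], [497.0, 386.0], [508.0, 397.0]] [508.4 386.6] [14.7 16.  15.3 15.2] [50.5 50.2 47.4 47.9]
[506.88791913 392.35879376] [[563.0, 431.0], [545.0, 336.0], [451.0, 354.0], [468.0, 448.0]]
t 11.05 roll 47.69 shift mm [  1.1   1.  154. ] grip 0.6 F [ 0.7 -0.2 -0.2] tcp [509.9 386.8 300. ] j6 1.99
```

>>> servo_tool(increments="60 0 0 0 -10.2;60 0 0 0 -10.2;60 0 0 0 -10.2;60 0 0 0 -10.1;60 0 0 0 0")

```text
time_s: 11.68
tcp_pos: [510.2, 386.8, 300.5]
tcp_rot: [[0.752, -0.659, 0.0], [-0.659, -0.752, 0.0], [0.0, -0.0, -1.0]]
contact_force: [-0.5, -0.1, 1.1]
grip_width: 0.601
```

```bash
python3 -c "
from h import *
to([508.2,386.9,125],np.radians(-41))"
```

```text
t 11.675 roll -0.21 shift mm [ -1.6   1.2 175.5] grip 0.601 F [-0.5 -0.1  1.1] tcp [510.2 386.8 300.5] j6 1.28
```

>>> servo_tool(increments="60 -0.0016 0.0012 0.02 0;60 0 0 0.05 0;60 0 0 0.05 0;60 0 0 0.035 0;60 0 0 0.02 0;0 0 0 0 0;0 0 0 0 0;0 0 0 0 0;0 0 0 0 0;0 0 0 0 0;0 0 0 0 0;0 0 0 0 0;0 0 0 0 0;0 0 0 0 0", grip_force=30)

```text
time_s: 13.42
tcp_pos: [508.4, 388.5, 126.2]
tcp_rot: [[0.755, -0.656, 0.001], [-0.656, -0.755, 0.001], [0.0, -0.002, -1.0]]
contact_force: [0.0, -1.2, 6.3]
grip_width: 0.187
```

>>> servo_tool(increments="0 0 0 -0.01 0;0 0 0 -0.02 0;0 0 0 -0.04 0;0 0 0 -0.04 0;0 0 0 -0.04 0;0 0 0 -0.02 0;0 0 0 0 0")

```text
time_s: 14.3
tcp_pos: [508.4, 388.5, 297.2]
tcp_rot: [[0.755, -0.656, 0.003], [-0.656, -0.755, 0.002], [0.001, -0.003, -1.0]]
contact_force: [-0.6, -0.1, -1.5]
grip_width: 0.187
```

```bash
python3 -c "
from h import *
p=chest(37.5,123.5);print(p)
to([*p,290],np.radians(-41))"
```

```text
[551.2616564  -24.87755451]
t 14.3 roll 0.01 shift mm [303.6 283.9   7.2] grip 0.187 F [-0.6 -0.1 -1.5] tcp [508.4 388.5 297.2] j6 1.28
```

>>> servo_tool(increments="0 0.01 0.01 0 0;0 0.0253 0.0236 0 0;0 0.0253 0.0236 0 0;0 0.0253 0.0236 0 0;0 0.0253 0.0236 0 0;0 0.0253 0.0236 0 0;0 0.0253 0.0236 0 0;0 0.0253 0.0236 0 0;0 0.0253 0.0236 0 0;0 0.0253 0.0236 0 0;0 0.0253 0.0236 0 0;0 0.0253 0.0236 0 0;0 0.0153 0.0143 0 0;0 0 0 0 0;0 0 0 0 0;0 0 0 0 0")

```text
time_s: 16.3
tcp_pos: [550.6, -24.4, 295.0]
tcp_rot: [[0.756, -0.655, -0.0], [-0.655, -0.756, 0.0], [-0.0, -0.0, -1.0]]
contact_force: [0.0, 0.0, -1.7]
grip_width: 0.188
```

```bash
python3 - <<'E'
from h import *
to([*chest(37.5,123.5),290],np.radians(-41))
c=cam("wrist");d=cam("side")
p=[*chest(37.5,123.5),90]
for k in(c,d):
    im=k["image"].copy()
    a=np.linspace(0,6.28,60)
    for t in a: 
        q=proj(k,np.array(p)+[32*np.cos(t),32*np.sin(t),0]);cv2.circle(im,tuple(int(round(i)) for i in q),0,(255,0,0),-1)
    k["image"]=im
u,v=proj(c,p).astype(int);print(u,v)
A=cv2.resize(c["image"][max(v-50,0):v+50,u-60:u+60,::-1],None,fx=4,fy=4)
u,v=proj(d,p).astype(int);print(u,v)
B=cv2.resize(d["image"][v-70:v+30,u-35:u+35,::-1],None,fx=4,fy=4)
h=min(len(A),len(B));cv2.imwrite("pics/cup.png",np.hstack([A[:h],B[:h]]))
E
```

```text
t 16.3 roll 0.08 shift mm [ 0.8 -0.1  5. ] grip 0.188 F [ 0.   0.  -1.7] tcp [550.6 -24.4 295. ] j6 0.57
258 176
233 138
```

View pics/cup.png

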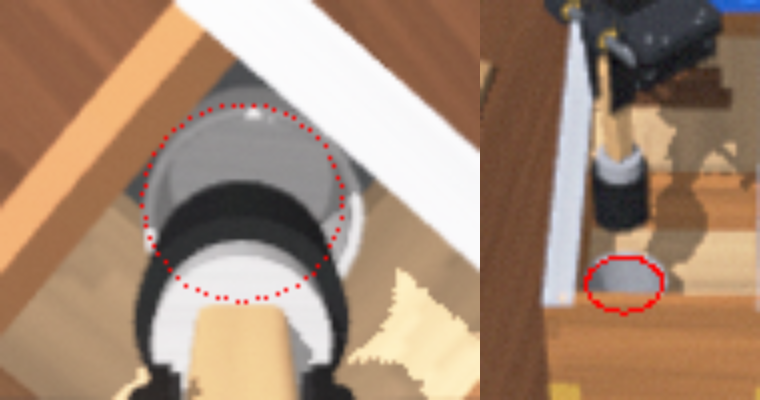

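>>> servo_tool(increments="0 0.0038 0.0008 0 0;0 0 0 0.02 0;0 0 0 0.04 0;0 0 0 0.03 0;0 0 0 0.02 0;0 0 0 0.02 0;0 0 0 0 0")

```text
time_s: 17.27
tcp_pos: [552.0, -28.2, 163.2]
tcp_rot: [[0.755, -0.656, -0.003], [-0.656, -0.755, 0.0], [-0.003, 0.002, -1.0]]
contact_force: [0.8, -0.4, -1.6]
grip_width: 0.192
```

>>> servo_tool(increments="0 0 0 0.015 0;0 0 0 0.012 0;0 0 0 0.004 0;0 0 0 0.003 0;0 0 0 0 0")

```text
time_s: 17.9
tcp_pos: [553.2, -28.4, 131.2]
tcp_rot: [[0.755, -0.656, 0.0], [-0.656, -0.755, -0.0], [0.0, -0.0, -1.0]]
contact_force: [-0.6, -0.4, -0.9]
grip_width: 0.191
```

>>> servo_tool(increments="0 0 0 0.002 0;0 0 0 0.002 0;0 0 0 0 0;0 0 0 0 0")

```text
time_s: 18.4
tcp_pos: [553.9, -28.5, 130.2]
tcp_rot: [[0.755, -0.656, 0.002], [-0.656, -0.755, -0.0], [0.001, -0.001, -1.0]]
contact_force: [-3.9, 0.7, 10.1]
grip_width: 0.187
```

>>> servo_tool(increments="0 0 0 -0.02 0;0 0 0 -0.025 0;0 0 0 -0.015 0;0 0 0 0 0;0 0 0 0 0;0 0 0 0.02 0;0 0 0 0.025 0;0 0 0 0.01 0;0 0 0 0.005 0;0 0 0 0.001 0;0 0 0 0 0;0 0 0 0 0")

```text
time_s: 19.9
tcp_pos: [552.3, -27.5, 130.0]
tcp_rot: [[0.755, -0.656, -0.004], [-0.656, -0.755, 0.002], [-0.004, 0.001, -1.0]]
contact_force: [-10.8, 3.0, 22.2]
grip_width: 0.187
```

>>> servo_tool(increments="0 0 0 -0.02 0;0 0 0 -0.025 0;0 0 0 -0.015 0;0 0 0 0 0;0 0 0 0 0")

```text
time_s: 20.52
tcp_pos: [552.5, -28.3, 184.9]
tcp_rot: [[0.755, -0.656, -0.002], [-0.656, -0.755, 0.0], [-0.001, 0.001, -1.0]]
contact_force: [-0.2, 0.9, -1.7]
grip_width: 0.187
```

>>> servo_tool(increments="0 0 0 0.02 0;0 0 0 0.025 0;0 0 0 0.01 0;0 0 0 0.005 0;0 0 0 0.001 0;0 0 0 0 0;0 0 0 0 0")

```text
time_s: 21.4
tcp_pos: [552.5, -27.4, 129.8]
tcp_rot: [[0.755, -0.656, -0.003], [-0.656, -0.755, 0.002], [-0.004, 0.0, -1.0]]
contact_force: [-12.3, 4.4, 26.3]
grip_width: 0.19
```

>>> servo_tool(increments="0 0 0 -0.015 0;0 0 0 -0.025 0;0 0 0 -0.03 0;0 0 0 -0.04 0;0 0 0 -0.04 0;0 0 0 -0.02 0;0 0 0 0 0;0 0 0 0 0")

```text
time_s: 22.4
tcp_pos: [552.3, -28.3, 292.6]
tcp_rot: [[0.755, -0.656, -0.004], [-0.656, -0.755, 0.0], [-0.003, 0.002, -1.0]]
contact_force: [-0.0, -0.1, -2.1]
grip_width: 0.189
```

```bash
python3 -c "
from h import *
to([507,393,290],np.radians(-41))"
```

```text
t 22.4 roll 0.0 shift mm [-310.5 -288.3    2.6] grip 0.189 F [-0.  -0.1 -2.1] tcp [552.3 -28.3 292.6] j6 0.57
```

>>> servo_tool(increments="0 -0.01 -0.01 0 0;0 -0.025 -0.0232 0 0;0 -0.025 -0.0232 0 0;0 -0.025 -0.0232 0 0;0 -0.025 -0.0232 0 0;0 -0.025 -0.0232 0 0;0 -0.025 -0.0232 0 0;0 -0.025 -0.0232 0 0;0 -0.025 -0.0232 0 0;0 -0.025 -0.0232 0 0;0 -0.025 -0.0232 0 0;0 -0.025 -0.0232 0 0;0 -0.0255 -0.0231 0 0;0 0 0 0 0;0 0 0 0 0;0 0 0 0 0;0 0 0 0 0")

```text
time_s: 24.52
tcp_pos: [508.0, 392.2, 295.2]
tcp_rot: [[0.754, -0.657, 0.0], [-0.657, -0.754, 0.0], [0.0, -0.0, -1.0]]
contact_force: [-1.2, -0.5, -0.4]
grip_width: 0.19
```

```bash
python3 - <<'E'
from h import *
to([507,393,130],np.radians(-41))
c=cam("side");d=cam("scene")
A=cv2.resize(c["image"][170:290,180:280,::-1],None,fx=4,fy=4);B=cv2.resize(d["image"][140:260,290:390,::-1],None,fx=4,fy=4)
cv2.imwrite("pics/br2.png",np.hstack([A,B]))
E
```

```text
t 24.525 roll -0.05 shift mm [-1.300e+00  1.000e-01  1.652e+02] grip 0.19 F [-1.2 -0.5 -0.4] tcp [508.  392.2 295.2] j6 1.29
```

View pics/br2.png

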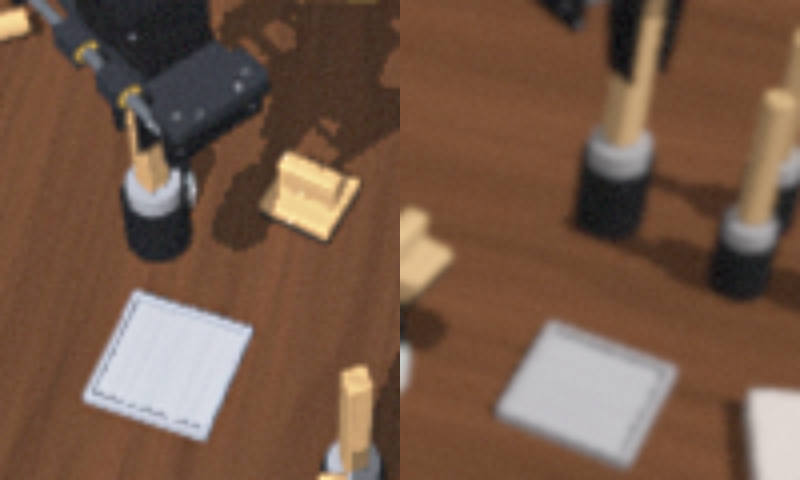

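>>> servo_tool(increments="0 -0.0013 0 0.02 0;0 0 0 0.04 0;0 0 0 0.04 0;0 0 0 0.03 0;0 0 0 0.02 0;0 0 0 0.01 0;0 0 0 0.004 0;0 0 0 0 0;0 0 0 0 0")

```text
time_s: 25.75
tcp_pos: [507.5, 394.2, 132.6]
tcp_rot: [[0.755, -0.656, 0.002], [-0.656, -0.755, 0.001], [0.001, -0.002, -1.0]]
contact_force: [0.1, 0.4, -0.6]
grip_width: 0.189
```

>>> servo_tool(increments="0 0 0 0.002 0;0 0 0 0.002 0;0 0 0 0 0;0 0 0 0 0")

```text
time_s: 26.25
tcp_pos: [506.8, 393.8, 127.1]
tcp_rot: [[0.755, -0.656, -0.0], [-0.656, -0.755, -0.0], [-0.0, 0.0, -1.0]]
contact_force: [0.6, 0.9, -1.5]
grip_width: 0.186
```

>>> servo_tool(increments="0 0 0 0.0015 0;0 0 0 0.0015 0;0 0 0 0 0;0 0 0 0 0")

```text
time_s: 26.75
tcp_pos: [507.1, 393.9, 125.8]
tcp_rot: [[0.755, -0.656, 0.0], [-0.656, -0.755, 0.0], [0.0, -0.001, -1.0]]
contact_force: [-1.6, -1.1, 4.7]
grip_width: 0.189
```

>>> servo_tool(increments="17 0 0 0.001 0;20 0 0 0 0;22 0 0 0 0;24 0 0 0 0;27 0 0 0 0;30 0 0 0 0;40 0 0 0 0;50 0 0 0 0;60 0 0 0 0;60 0 0 0 0;60 0 0 0 0;60 0 0 -0.02 0;60 0 0 -0.05 0;60 0 0 -0.06 0;60 0 0 -0.05 0;60 0 0 0 0", grip_force=5)

```text
time_s: 28.75
tcp_pos: [509.0, 395.2, 312.3]
tcp_rot: [[0.755, -0.656, 0.011], [-0.656, -0.755, 0.007], [0.004, -0.013, -1.0]]
contact_force: [0.4, 0.3, -0.0]
grip_width: 0.601
```

```bash
python3 - <<'E'
from h import *
to([430,235,300],np.radians(-41))
c=cam("side");d=cam("scene")
import pickle;pickle.dump((c,d),open("c3.pkl","wb"))
A=cv2.resize(c["image"][155:285,175:295,::-1],None,fx=3.3,fy=3.3);B=cv2.resize(d["image"][140:270,210:330+40,::-1],None,fx=2.5,fy=2.5)
h=min(len(A),len(B));cv2.imwrite("pics/br3.png",np.hstack([A[:h],B[:h]]))
E
```

```text
t 28.75 roll 0.01 shift mm [ 45.5 172.7  12.3] grip 0.601 F [ 0.4  0.3 -0. ] tcp [509.  395.2 312.3] j6 1.29
```

View pics/br3.png

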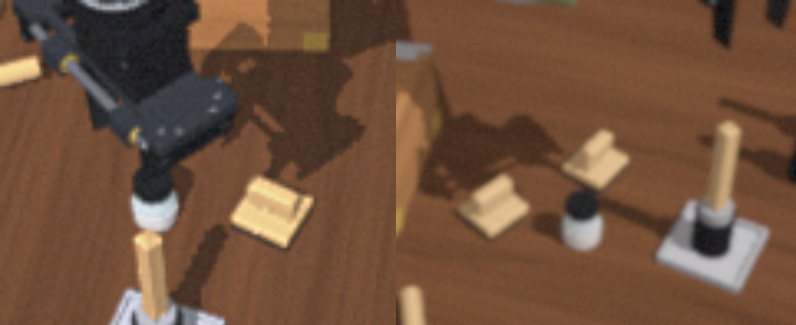

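```bash
python3 - <<'E'
from h import *
import pickle
c,d=pickle.load(open("c3.pkl","rb"))
for n,a,b in(("B",(570,160),(607,138)),("A",(478,208),(514,184))):
    W=[plane(d,(p[0]-396)/2.5+210,p[1]/2.5+140,48)[:2] for p in(a,b)]
    e=W[1]-W[0];print(n,np.mean(W,0).round(0),np.hypot(*e).round(0),np.degrees(np.arctan2(e[1],e[0])).round(0))
W=[plane(c,p[0]/3.3+175,p[1]/3.3+155,48)[:2] for p in((250,185),(300,203))];e=W[1]-W[0];print("Bside",np.mean(W,0),np.degrees(np.arctan2(e[1],e[0])))
E
```

```text
B [440. 229.] 59.0 148.0
A [548. 150.] 55.0 152.0
Bside [422.87851003 238.00840561] 165.8353817987425
```

>>> servo_tool(increments="70 0 0 0 10.6;70 0 0 0 10.6;70 0 0 0 10.6;70 0 0 0 10.6;70 0 0 0 10.6;70 0 0 0 10.6;70 0 0 0 10.4;70 0.035 0 0.01 0;70 0.035 0 0.01 0;70 0.035 0 0.01 0;70 0.035 0 0.015 0;70 0.036 0.005 0.015 0;70 0 0 0 0;70 0 0 0 0;70 0 0 0 0")

```text
time_s: 30.72
tcp_pos: [428.5, 237.1, 243.6]
tcp_rot: [[-0.422, -0.907, 0.0], [-0.907, 0.422, 0.0], [-0.001, -0.0, -1.0]]
contact_force: [-0.7, 0.1, 0.1]
grip_width: 0.703
```

```bash
cat >> h.py <<'E'
def block(c,guess,r=75):
    "tan mask near the guess; returns the contour's rect on planes, and the ridge"
    im=c["image"].astype(int);hsv=cv2.cvtColor(c["image"],cv2.COLOR_RGB2HSV)
    m=((hsv[...,2]>150)&(hsv[...,0]<28)&(hsv[...,1]>50)).astype(np.uint8)
    n,l,s,ce=cv2.connectedComponentsWithStats(m)
    g=proj(c,[*guess,20])
    k=min([i for i in range(1,n) if s[i,4]>150],key=lambda i:np.hypot(*(ce[i]-g)))
    cn=max(cv2.findContours((l==k).astype(np.uint8),cv2.RETR_EXTERNAL,cv2.CHAIN_APPROX_NONE)[0],key=cv2.contourArea)[:,0,:]
    P=np.array([plane(c,*q,18)[:2] for q in cn],np.float32)
    rc=cv2.minAreaRect(P);print("area",s[k,4],"guess px",g.round(),"found",ce[k].round(),"rect@18",np.round(rc[0],1),np.round(rc[1],1),round(rc[2],1))
    return rc,l==k
E
python3 - <<'E'
from h import *
to([430,237,250],np.radians(-115))
c=cam("wrist");import pickle;pickle.dump(c,open("c4.pkl","wb"))
block(c,(430,237))
u,v=proj(c,[430,237,20]).astype(int);y0=max(v-60,0);print(u-70,y0)
crop(c,"pics/w4.png",u-70,y0,u+70,v+50,5)
E
```

```text
t 30.725 roll 0.04 shift mm [-0.5 -1.4 -6.4] grip 0.703 F [-0.7  0.1  0.1] tcp [428.5 237.1 243.6] j6 2.4
area 1825 guess px [258. 174.] found [263. 173.] rect@18 [426.7 230.7] [56.  62.7] 71.2
187 113
```

View pics/w4.png

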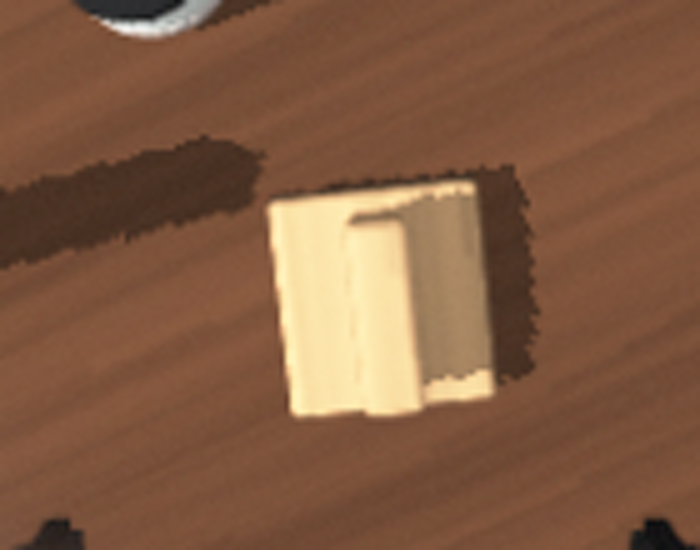

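```bash
python3 - <<'E'
from h import *
import pickle
c=pickle.load(open("c4.pkl","rb"))
f=lambda P,z:np.array([plane(c,p[0]/5-.4+187,p[1]/5-.4+113,z)[:2] for p in P])
for P,z in(([(268,203),(476,182),(494,397),(291,415)],18),([(350,222),(405,216),(424,405),(366,412)],48)):
    W=f(P,z);e=(W[2]+W[3]-W[0]-W[1])/2;print(W.mean(0).round(1),np.hypot(*(W[3]-W[0])).round(0),np.hypot(*(W[1]-W[0])).round(0),np.degrees(np.arctan2(e[1],e[0])))
to([427,231,30],np.radians(-109.5))
E
```

```text
[427.7 229.9] 59.0 56.0 160.63614895914804
[428.5 229. ] 48.0 14.0 160.45436716847482
t 30.775 roll -5.45 shift mm [  6.2  -0.6 213.6] grip 0.696 F [-1.1 -0.3 -0.2] tcp [428.5 237.1 243.6] j6 2.4
```

>>> servo_tool(increments="70 0 0 0 -5.5;70 0.0073 -0.0022 0.04 0;70 0 0 0.05 0;70 0 0 0.05 0;70 0 0 0.04 0;70 0 0 0.025 0;70 0 0 0.0165 0;0 0 0 0 0;0 0 0 0 0;0 0 0 0 0;0 0 0 0 0;0 0 0 0 0;0 0 0 0 0;0 0 0 0 0;0 0 0 0 0;0 0 0 0 0;0 0 0 0 0;0 0 0 0 0", grip_force=25)

```text
time_s: 33.02
tcp_pos: [427.8, 228.8, 21.9]
tcp_rot: [[-0.334, -0.943, 0.0], [-0.943, 0.334, 0.0], [-0.0, -0.0, -1.0]]
contact_force: [-1.4, -0.4, 3.3]
grip_width: 0.166
```

>>> servo_tool(increments="0 0 0 -0.02 0;0 0 0 -0.05 0;0 0 0 -0.05 0;0 0 0 -0.04 0;0 0 0 -0.02 -9.3;0 0 0 0 -9.3;0 0 0 0 -9.2;0 0 0 0 0")

```text
time_s: 34.02
tcp_pos: [427.1, 228.5, 200.6]
tcp_rot: [[0.143, -0.99, -0.001], [-0.99, -0.143, -0.001], [0.0, 0.002, -1.0]]
contact_force: [0.7, 0.5, -1.7]
grip_width: 0.167
```

```bash
sed -i 's/^CH=.*/CH=np.array([533.,-154.5]);YAW=0.145/' h.py; python3 -c "
from h import *
to([*chest(-37.5,48.5),190],YAW-np.pi/2)"
```

```text
t 34.025 roll -0.11 shift mm [345.8 -12.   10.6] grip 0.167 F [ 0.7  0.5 -1.7] tcp [427.1 228.5 200.6] j6 1.81
```

>>> servo_tool(increments="0 0.02 0 0 0;0 0.035 -0.0015 0 0;0 0.035 -0.0015 0 0;0 0.035 -0.0015 0 0;0 0.035 -0.0015 0 0;0 0.035 -0.0015 0 0;0 0.035 -0.0015 0 0;0 0.035 -0.0015 0 0;0 0.035 -0.0015 0 0;0 0.0308 0 0 0;0 0.015 0 0 0;0 0 0 0 0;0 0 0 0 0;0 0 0 0.02 0;0 0 0 0.03 0;0 0 0 0.02 0;0 0 0 0 0")

```text
time_s: 36.15
tcp_pos: [487.2, -110.3, 128.3]
tcp_rot: [[0.145, -0.989, -0.006], [-0.989, -0.145, 0.002], [-0.003, 0.005, -1.0]]
contact_force: [-0.5, -0.2, -0.8]
grip_width: 0.166
```

```bash
python3 -c "
from h import *
to([*chest(-37.5,48.5),62],YAW-np.pi/2)"
```

```text
t 36.15 roll 0.04 shift mm [ 1.8 -1.4 66.3] grip 0.166 F [-0.5 -0.2 -0.8] tcp [ 487.2 -110.3  128.3] j6 1.09
```

>>> servo_tool(increments="0 0.0018 -0.0014 0 0;0 0 0 0.015 0;0 0 0 0.015 0;0 0 0 0.015 0;0 0 0 0.01 0;0 0 0 0.005 0;0 0 0 0 0;0 0 0 0 0")

```text
time_s: 37.15
tcp_pos: [491.5, -113.4, 72.2]
tcp_rot: [[0.144, -0.99, 0.001], [-0.99, -0.144, -0.0], [0.0, -0.001, -1.0]]
contact_force: [-0.4, 0.2, -0.7]
grip_width: 0.166
```

>>> servo_tool(increments="0 0 0 0.003 0;0 0 0 0.002 0;0 0 0 0 0;0 0 0 0 0")

```text
time_s: 37.65
tcp_pos: [491.1, -113.3, 66.6]
tcp_rot: [[0.144, -0.99, -0.0], [-0.99, -0.144, 0.0], [-0.0, 0.0, -1.0]]
contact_force: [0.8, -0.1, -1.7]
grip_width: 0.168
```

>>> servo_tool(increments="0 0 0 0.002 0;0 0 0 0.001 0;0 0 0 0 0;0 0 0 0 0")

```text
time_s: 38.15
tcp_pos: [491.1, -113.3, 63.7]
tcp_rot: [[0.144, -0.99, -0.0], [-0.99, -0.144, -0.0], [0.0, 0.0, -1.0]]
contact_force: [-0.1, -0.3, -1.8]
grip_width: 0.171
```

>>> servo_tool(increments="0 0 0 0.0015 0;0 0 0 0.0007 0;0 0 0 0 0;0 0 0 0 0")

```text
time_s: 38.65
tcp_pos: [491.2, -113.3, 61.9]
tcp_rot: [[0.144, -0.99, 0.0], [-0.99, -0.144, -0.0], [0.0, -0.0, -1.0]]
contact_force: [-2.1, 0.7, 3.9]
grip_width: 0.166
```

>>> servo_tool(increments="40 0 0 0 0;40 0 0 0 0;40 0 0 0 0;40 0 0 0 0;40 0 0 0 0;40 0 0 -0.03 0;40 0 0 -0.05 0;40 0 0 -0.05 0;40 0 0 -0.04 0;70 0 0 -0.02 8.4;70 0 0 0 8.4;70 0 0 0 8.4;70 0 0 0 0")

```text
time_s: 40.28
tcp_pos: [491.0, -113.3, 251.4]
tcp_rot: [[-0.289, -0.957, 0.0], [-0.957, 0.289, -0.0], [-0.0, -0.0, -1.0]]
contact_force: [-0.3, 0.1, -0.0]
grip_width: 0.691
```

```bash
python3 -c "
from h import *
to([540,150,245],np.radians(-107))"
```

```text
t 40.275 roll 0.21 shift mm [-266.1   30.1    6.4] grip 0.691 F [-0.3  0.1 -0. ] tcp [ 491.  -113.3  251.4] j6 1.53
```

>>> servo_tool(increments="70 -0.026 0.003 0 0;70 -0.04 0.005 0 0;70 -0.04 0.005 0 0;70 -0.04 0.005 0 0;70 -0.04 0.005 0 0;70 -0.04 0.005 0 0;70 -0.04 0.002 0 0;70 0 0 0 0;70 0 0 0 0;70 0 0 0 0")

```text
time_s: 41.52
tcp_pos: [539.6, 149.0, 251.4]
tcp_rot: [[-0.291, -0.957, -0.0], [-0.957, 0.291, -0.0], [0.0, 0.0, -1.0]]
contact_force: [0.6, -0.2, -0.1]
grip_width: 0.699
```

```bash
python3 - <<'E'
from h import *
to([540,150,245],np.radians(-107))
c=cam("wrist");import pickle;pickle.dump(c,open("c5.pkl","wb"))
rc,m=block(c,(540,150))
v,u=np.array(np.nonzero(m)).mean(1).astype(int);y0=max(v-60,0);print(u-70,y0)
crop(c,"pics/w5.png",u-70,y0,u+70,y0+110,5)
E
```

```text
t 41.525 roll 0.07 shift mm [-1.1 -0.1  6.4] grip 0.699 F [ 0.6 -0.2 -0.1] tcp [539.6 149.  251.4] j6 2.04
area 1780 guess px [257. 173.] found [266. 172.] rect@18 [536.7 138.2] [56.6 62.5] 62.0
195 112
```

View pics/w5.png

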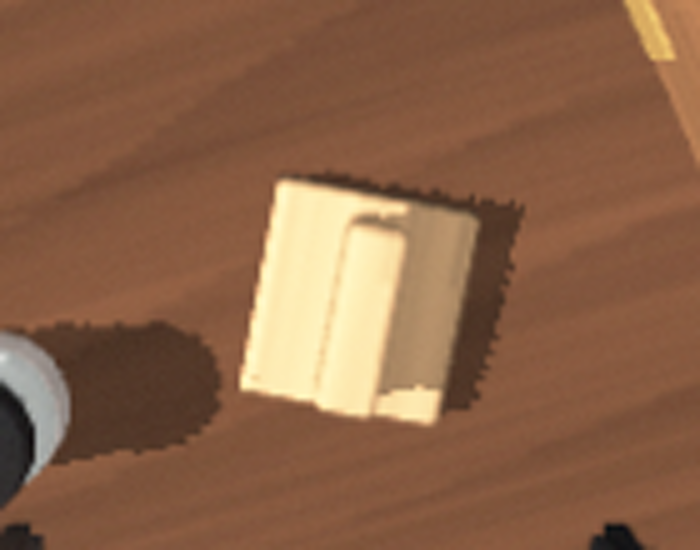

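```bash
python3 - <<'E'
from h import *
import pickle
c=pickle.load(open("c5.pkl","rb"))
f=lambda P,z:np.array([plane(c,p[0]/5-.4+195,p[1]/5-.4+112,z)[:2] for p in P])
for P,z in(([(278,180),(479,217),(437,425),(241,390)],18),([(350,228),(406,232),(374,416),(320,408)],48)):
    W=f(P,z);e=(W[2]+W[3]-W[0]-W[1])/2;a=np.degrees(np.arctan2(e[1],e[0]));m=W.mean(0);print(m.round(1),np.hypot(*(W[3]-W[0])).round(0),np.hypot(*(W[1]-W[0])).round(0),a)
    to([*m,22],np.radians(a+90))
E
```

```text
[537.3 137.3] 59.0 56.0 152.7917647985843
t 41.575 roll 10.27 shift mm [ 11.4  -3.3 229.5] grip 0.7 F [-0.8 -0.9  0.3] tcp [539.6 149.  251.5] j6 2.04
[537.5 137.3] 47.0 14.0 153.8758644248854
t 41.575 roll 9.18 shift mm [ 11.4  -3.3 229.5] grip 0.7 F [-0.8 -0.9  0.3] tcp [539.6 149.  251.5] j6 2.04
```

>>> servo_tool(increments="55 0 0 0 9.7;55 0.0114 -0.0033 0.04 0;55 0 0 0.05 0;55 0 0 0.05 0;55 0 0 0.04 0;55 0 0 0.03 0;55 0 0 0.0195 0;0 0 0 0 0;0 0 0 0 0;0 0 0 0 0;0 0 0 0 0;0 0 0 0 0;0 0 0 0 0;0 0 0 0 0;0 0 0 0 0;0 0 0 0 0", grip_force=25)

```text
time_s: 43.58
tcp_pos: [538.1, 138.3, 22.9]
tcp_rot: [[-0.448, -0.894, 0.001], [-0.894, 0.448, -0.0], [-0.0, -0.001, -1.0]]
contact_force: [-1.4, 0.2, 7.2]
grip_width: 0.167
```

>>> servo_tool(increments="0 0 0 -0.02 0;0 0 0 -0.05 0;0 0 0 -0.05 0;0 0 0 -0.04 0;0 0 0 -0.02 -8.7;0 0 0 0 -8.7;0 0 0 0 -8.7;0 0 0 0 -8.7;0 0 0 0 0")

```text
time_s: 44.7
tcp_pos: [537.3, 138.3, 202.4]
tcp_rot: [[0.141, -0.99, 0.0], [-0.99, -0.141, 0.0], [-0.0, -0.0, -1.0]]
contact_force: [0.3, 0.2, -1.9]
grip_width: 0.168
```

```bash
python3 -c "
from h import *
to([*chest(37.5,48.5),130],YAW-np.pi/2);to([*chest(-37.5,123.5),130],YAW-np.pi/2)"
```

```text
t 44.7 roll -0.2 shift mm [240.6   9.1  72.4] grip 0.168 F [ 0.3  0.2 -1.9] tcp [537.3 138.3 202.4] j6 1.58
t 44.7 roll -0.2 shift mm [165.6  84.1  72.4] grip 0.168 F [ 0.3  0.2 -1.9] tcp [537.3 138.3 202.4] j6 1.58
```

>>> servo_tool(increments="0 0.02 0.001 0 -0.2;0 0.035 0.0015 0 0;0 0.035 0.0015 0 0;0 0.035 0.0015 0 0;0 0.035 0.0015 0 0;0 0.035 0.002 0 0;0 0.03 0 0 0;0 0.0156 0 0 0;0 0 0 0 0;0 0 0 0 0;0 0 0 0.02 0;0 0 0 0.03 0;0 0 0 0.02 0;0 0 0 0 0;0 0 0 0 0")

```text
time_s: 46.58
tcp_pos: [564.2, -101.0, 132.6]
tcp_rot: [[0.146, -0.989, 0.001], [-0.989, -0.146, -0.0], [0.0, -0.001, -1.0]]
contact_force: [0.1, -1.2, -0.8]
grip_width: 0.17
```

```bash
python3 -c "
from h import *
to([*chest(37.5,48.5),63],YAW-np.pi/2)"
```

```text
t 46.575 roll 0.11 shift mm [-0.1  1.1 69.6] grip 0.17 F [ 0.1 -1.2 -0.8] tcp [ 564.2 -101.   132.6] j6 1.15
```

>>> servo_tool(increments="0 0 0 0.02 0;0 0 0 0.02 0;0 0 0 0.015 0;0 0 0 0.01 0;0 0 0 0 0;0 0 0 0 0;0 0 0 0.002 0;0 0 0 0 0;0 0 0 0 0")

```text
time_s: 47.7
tcp_pos: [563.8, -101.1, 65.2]
tcp_rot: [[0.146, -0.989, 0.0], [-0.989, -0.146, -0.0], [0.0, -0.0, -1.0]]
contact_force: [-0.2, 0.6, -0.3]
grip_width: 0.165
```

>>> servo_tool(increments="0 0 0 0.001 0;0 0 0 0.001 0;0 0 0 0 0;0 0 0 0 0")

```text
time_s: 48.2
tcp_pos: [563.8, -101.1, 63.0]
tcp_rot: [[0.146, -0.989, 0.0], [-0.989, -0.146, -0.0], [0.0, -0.0, -1.0]]
contact_force: [-0.1, -0.8, -0.7]
grip_width: 0.167
```

>>> servo_tool(increments="0 0 0 0.001 0;0 0 0 0.0005 0;0 0 0 0 0;0 0 0 0 0")

```text
time_s: 48.7
tcp_pos: [563.9, -101.1, 62.9]
tcp_rot: [[0.146, -0.989, -0.0], [-0.989, -0.146, -0.0], [0.0, 0.0, -1.0]]
contact_force: [-4.0, 0.4, 7.5]
grip_width: 0.162
```

Contact with the floor; release, retreat and position over the parked hatch's grip.

>>> servo_tool(increments="38 0 0 0 0;38 0 0 0 0;38 0 0 0 0;38 0 0 0 0;38 0 0 0 0;38 0 0 -0.03 0;38 0 0 -0.05 0;38 0 0 -0.05 0;60 0 0 -0.03 0;60 0 0 0 0")

```text
time_s: 49.95
tcp_pos: [565.5, -101.5, 225.1]
tcp_rot: [[0.146, -0.989, 0.006], [-0.989, -0.146, -0.002], [0.003, -0.006, -1.0]]
contact_force: [-0.2, -0.0, -1.3]
grip_width: 0.535
```

```bash
python3 - <<'E'
from h import *
to([545.5,-239.5,220],YAW-np.pi/2)
c=cam("wrist");d=cam("scene");cv2.imwrite("pics/w6.png",np.hstack([c["image"][::1,:,::-1][:,60:460],cv2.resize(d["image"][120:250,60:260,::-1],(400,384))]))
E
```

```text
t 49.95 roll 0.1 shift mm [133.6  39.7   5.1] grip 0.535 F [-0.2 -0.  -1.3] tcp [ 565.5 -101.5  225.1] j6 1.15
```

View pics/w6.png

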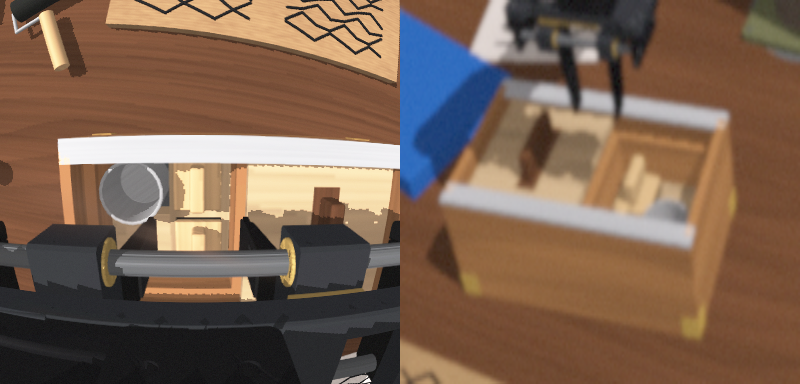

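>>> servo_tool(increments="70 0.033 0.01 0 0.1;70 0.034 0.01 0 0;70 0.033 0.01 0 0;70 0.0336 0.0097 0 0;70 0 0 0 0;70 0 0 0 0")

```text
time_s: 50.8
tcp_pos: [543.1, -238.2, 219.5]
tcp_rot: [[0.144, -0.99, -0.003], [-0.99, -0.144, 0.002], [-0.002, 0.002, -1.0]]
contact_force: [0.4, 0.5, 0.3]
grip_width: 0.7
```

>>> servo_tool(increments="70 0 0 0.04 0;70 0 0 0.03 0;70 0 0 0.02 0;70 0 0 0.014 0;0 0 0 0 0;0 0 0 0 0;0 0 0 0 0;0 0 0 0 0;0 0 0 0 0;0 0 0 0 0;0 0 0 0 0;0 0 0 0 0;0 0 0 0 0;0 0 0 0 0;0 0 0 0 0;0 0 0 0 0", grip_force=40)

```text
time_s: 52.8
tcp_pos: [543.9, -239.2, 117.7]
tcp_rot: [[0.144, -0.99, 0.0], [-0.99, -0.144, -0.0], [0.0, -0.0, -1.0]]
contact_force: [-1.3, -2.0, 1.5]
grip_width: 0.169
```

>>> servo_tool(increments="0 0 0 -0.002 0;0 0 0 -0.003 0;0 0 0 0 0;0 -0.01 0 0 0;0 -0.02 0 0 0;0 -0.025 0 0 0;0 -0.025 0 0 0;0 -0.025 0 0 0;0 -0.025 0 0 0;0 -0.02 0 0 0;0 -0.0145 0 0 0;0 -0.007 0 0 0;0 0 0 0 0;0 0 0 0 0")

```text
time_s: 54.55
tcp_pos: [519.1, -69.6, 122.5]
tcp_rot: [[0.144, -0.99, 0.0], [-0.99, -0.144, 0.0], [-0.0, -0.0, -1.0]]
contact_force: [-0.7, -0.9, -5.2]
grip_width: 0.166
```

```bash
python3 -c "
from h import *
to([519.6,-69.4,107.7],YAW-np.pi/2);print(chest(0,86))"
```

```text
t 54.55 roll -0.04 shift mm [-0.2 -0.5 14.8] grip 0.166 F [-0.7 -0.9 -5.2] tcp [519.1 -69.6 122.5] j6 1.19
[520.57365104 -69.40249209]
```

Lower gently, watching the force.

>>> servo_tool(increments="0 0 0 0.003 0;0 0 0 0.002 0;0 0 0 0.002 0;0 0 0 0.002 0;0 0 0 0 0;0 0 0 0 0")

```text
time_s: 55.3
tcp_pos: [519.1, -69.5, 113.3]
tcp_rot: [[0.144, -0.99, 0.0], [-0.99, -0.144, -0.001], [0.001, -0.0, -1.0]]
contact_force: [1.7, -2.6, -6.1]
grip_width: 0.167
```

>>> servo_tool(increments="0 0 0 0.002 0;0 0 0 0.002 0;0 0 0 0 0;0 0 0 0 0")

```text
time_s: 55.8
tcp_pos: [519.2, -69.5, 109.5]
tcp_rot: [[0.144, -0.99, 0.001], [-0.99, -0.144, -0.001], [0.001, -0.0, -1.0]]
contact_force: [2.2, -3.8, -5.2]
grip_width: 0.162
```

>>> servo_tool(increments="0 0 0 0.001 0;0 0 0 0.001 0;0 0 0 0 0;0 0 0 0 0")

```text
time_s: 56.3
tcp_pos: [519.2, -69.5, 107.7]
tcp_rot: [[0.144, -0.99, 0.0], [-0.99, -0.144, -0.0], [0.001, -0.0, -1.0]]
contact_force: [0.8, -5.2, -3.3]
grip_width: 0.168
```

>>> servo_tool(increments="0 0 0 0.001 0;0 0 0 0 0;0 0 0 0 0;18 0 0 0 0;22 0 0 0 0;30 0 0 0 0;45 0 0 0 0;60 0 0 0 0;60 0 0 0 0;60 0 0 0 0;60 0 0 -0.02 0;60 0 0 -0.05 0;60 0 0 -0.06 0;60 0 0 -0.06 0;60 -0.05 0 0 0;60 -0.06 -0.03 0 0;60 -0.06 -0.03 0 0;60 -0.06 -0.03 0 0;60 0 0 0 0")

```text
time_s: 58.68
tcp_pos: [570.9, 161.9, 297.6]
tcp_rot: [[0.15, -0.989, 0.001], [-0.989, -0.15, 0.001], [-0.001, -0.001, -1.0]]
contact_force: [-0.2, -0.1, -0.4]
grip_width: 0.597
```

```bash
python3 - <<'E'
from h import *
from bench import arm
d=cam("scene");c=cam("side");print(arm.get_state()["time_s"])
A=cv2.resize(d["image"][130:270,80:400,::-1],None,fx=2.5,fy=2.5,interpolation=cv2.INTER_CUBIC)
B=cv2.resize(c["image"][60:180,195:295,::-1],None,fx=1.8*1.0,fy=1.8)
W=np.zeros((350+216,800,3),np.uint8);W[:350]=A[:,:800];W[350:,:180]=B
B2=cv2.resize(c["image"][160:290,170:290,::-1],(199,216));W[350:,200:399]=B2;W[350:,420:800]=cv2.resize(d["image"][:,:,::-1],(380,216))
cv2.imwrite("pics/end.png",W)
E
```

```text
58.775
```

View pics/end.png

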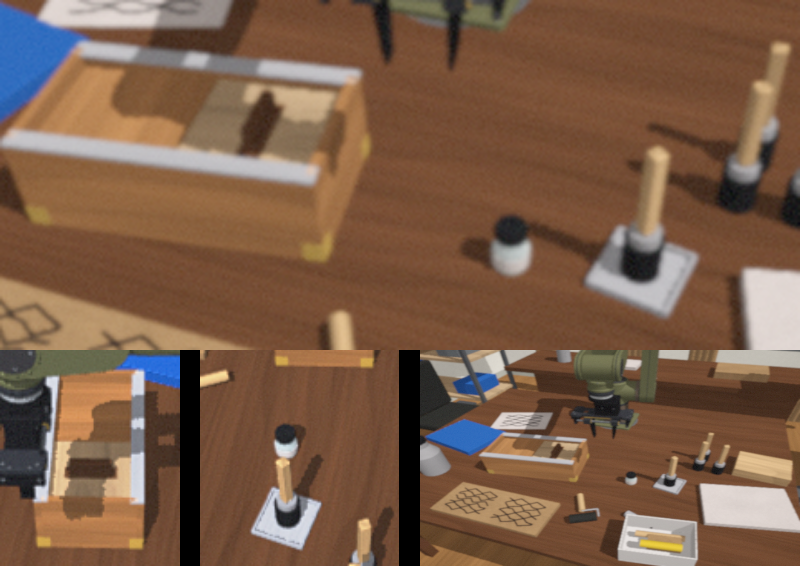

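The hatch is home in its seat. The brush stands in its tray, the jar is upright, and no blocks are left on the table.

```bash
python3 -c "
from bench import arm
print(arm.close_job())"
```

```text
the job is handed in; nothing more can be done
None
```

The whole job was done in the order asked and handed in at about 59 s of robot time. No verdict came back.

- **Hatch opened:** I lifted it about 15 mm and slid it about 171 mm onto the parking deck, just short of the nominal 172 mm.
- **Cup scrubbed:** The tray brush (lowest y, so farthest right) touched the cup's bottom three times, at contact forces of 10, 22 and 26 N. Between touches I drew it up about 55 mm, past half the 82 mm depth. I then stood it back upright in its tray.
- **Blocks set in:** Only two blocks were on the table, and one had moved about 5 cm partway through. I measured each with the wrist camera before gripping. Both were set grip-up on the well's floor, each until the arm felt contact.
- **Hatch closed:** I slid it back and lowered it into the recess. The gripper ended at the height I expected for a seated hatch.

**Last checks:** The final pictures show the hatch in its seat, the brush upright in the tray, the ink jar standing, no blocks left on the table and the gripper clear.

**Where checks disagreed or were thin:**
- My first estimate of the chest's position was 2–3 mm off along its length; I corrected it when I saw the cup.
- The brush looked slightly tilted in the grip after scrubbing but stood straight once released.
- I judged the hatch flush from the height reading and the pictures only, because the force reading just before release still showed part of its weight on the gripper.

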